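# Break the lid stay and shut the black toolbox

## Task

Shut the black toolbox: its lid is held up by a locked folding stay, so first press the orange knee of the stay down from above until the stay breaks, with the lid still standing up, then lower the lid until it is fully shut, without slamming it. Leave the lid of the blue case standing open.

Things in the scene. Friction and masses are not known exactly. Their poses are not given: they have to be found in the camera images.
- toolbox: Black toolbox, fixed to the bench, 260 mm long (its x), 190 wide (y), rim 120 high. Origin: centre of the underside, z up; yaw within 0.3 rad, so x points away from the robot. The lid hinges along x at y = +95, z = 120 (left rim seen from the robot); shut, its top is at z = 134. The folding stay lies outside the far (+x) end wall, at x = 142, clear of the lid.
- toolbox_lid (a joint): Hinge of the black lid, rad: 0 = standing open as at the start (85 degrees up from shut), growing as it is lowered towards the toolbox's -y; 1.48 = fully shut. It is stiff (0.7 N m of friction): with the stay broken the lid stays wherever it is left, and 5 to 10 N near its free edge lowers it. While the stay is locked the lid cannot be lowered.
- toolbox_lid_edge (a point): Middle of the black lid's free edge, on its outer face (the face that looks to the toolbox's +y when open and up when shut), 190 mm from the hinge; about 310 mm above the bench when open. The lid is 264 mm along x and 14 mm thick. A grey bar handle, 90 mm long, stands 26 mm proud of the outer face in mid-lid, 75 mm from the hinge.
- stay_knee (a point): Centre of the orange roller (28 mm diameter, 36 long, along the toolbox's x) at the knee of its steel stay; it starts at x = 156, y = -6, z = 158 mm in the toolbox's frame, 8 mm over centre. Pressed straight down (about 10 N) it is broken once 20 mm down, and then folds down outside the wall; at 30 mm down the lid has come down by about 0.08 rad.
- case_lid (a joint): Hinge of the bystander's lid, rad: a blue case of the same size and build, with a grey knee, that stands beside the toolbox on either side of it. 0 = standing open, as it must stay; grows as that lid is lowered.

How it is judged:
By the outcome, as a careful person would: the job done as asked, in the order asked, and still so for the second after the job is handed in, with the robot touching nothing.
It also fails if it takes over 48 s, if anything falls off the work surface, if the arm or the gripper's body presses on something with over 40 N, if the wrist force passes 120 N, or if a joint passes its speed limit or range.

## Robot

A 6-joint arm with a two-finger parallel gripper is mounted at the origin on the work surface. World frame = base frame: x ahead of the robot, y to its left, z up, the work surface at z = 0. Lengths are in mm, angles in degrees, forces in N, time in s.
With the tool pointing down it reaches from about 350 to 850 mm from the base axis. Payload 8.1 kg.
Tool frame: the origin (TCP) lies at the very end of the fingers, on their centre line; the grasp point (between the pads) lies 19 mm behind it (tcp_to_grasp is the distance from the TCP to the grasp point, in mm); z points along the fingers, x is the direction in which the jaws open and shut, and the axes are right-handed (so a half turn about z gives the same grasp; the last joint's range is limited). The gripper opens to 85 mm and grips with 20 to 120 N. Pads are 22 mm wide; open, the fingers measure 114 mm over their backs; the gripper's body (76 mm by 85 mm) begins 54 mm behind the grasp point. The pads swing forward as they close: fully open they stand 13 mm farther back than shut.
Start: joints at [-80.294, 7.471, 85.268, -0, 87.261, -4.893], TCP at [151.251, -580.628, 231.292] pointing down, gripper open.
Joint ranges: [-169.43, 169.43], [-51.17, 129.36], [1.28, 143.12], [-76.62, 256.62], [0, 156.53], [-152.29, 152.29]. Speed limits (degrees/s): [136.94, 136.94, 159.86, 180, 180, 180].

## Interface

Orientations are given as [roll, pitch, yaw] about the fixed x, y, z axes, in that order (R = Rz(yaw) Ry(pitch) Rx(roll)).
In Python, from bench import * gives the robot as it stands. The module is installed in compiled form; this text tells all that it offers.
- The arm moves only by the tool apply_moves, never from a script. Its argument "targets" is text: rows parted by semicolons, each of 7 numbers parted by spaces: the turn, a rotation vector about the tool's x, y, z in rad, then the shift along the tool's x, y, z in cm, then the finger opening in cm, from 0 to 8.54. A call has exactly 5 rows; each row is the pose to reach, as a shift and turn from the pose commanded when the call began, along the tool's axes at that moment; what a row does not reach only later rows make up. A row lasts 1/10 s, in which the tool goes at most 50 mm and 8.59 degrees, less where a joint would pass 70% of its speed; a pose out of reach is approached as far as the arm can. A call with a gripper value outside its range is refused whole. The fingers move at their own pace and stop on an object; "force" is the grip in N (left out, the last holds). Time passes only in rows, so rows that repeat a pose let the fingers close, or fill a call up. It gives the time, the measured TCP pose, the force and the opening at its end, in the units of the state.
- sense(): the state, without advancing time (a new reading comes with each control period).
- snapshot(name): name is "scene" or "top"; returns the picture (480x640x3 uint8, red, green, blue); there is no depth.
- camera_model(name): a dict with "fx", "fy", "cx", "cy" (pixels), "position" and "attitude" of the camera in the world. Camera axes: x right, y up, looking along -z (the intrinsics and any distortion apply to the point x, -y, -z); pixel columns grow to the right and rows downward; lengths in mm; the calibration is good to about 2 mm. A picture is of the moment at which its call begins. camera_model takes no time and is no camera call.
- hand_in(): hands the job in, once; it reports no verdict.
Trained networks look in the newest picture that a camera, given by its name, has taken for a name from the list of things; names that differ only in an ending like _2 or _b are one class to them, and where a whole thing is asked for, a point or a joint stands for the part that bears it (a point fixed in the world has none). Each returns a list of dicts, best first, with "confidence" (0 to 1); they miss things now and then, are a little off and sometimes report something else, mostly with a low value. They report only what shows in the picture. A call takes as long as a camera call.
- recognise(camera, query): "at" ([row, column] in pixels, amid what is visible of it).
- place_of(camera, query): "at" ([row, column] in pixels: a listed point, or the origin of a listed thing).
The state is a dict: "time": time; "joint_pos": joint angles; "qd": joint speeds; "joint_efforts": joint torques, N m; "tool_pos": TCP position; "tcp_rot": TCP orientation; "ft_force": force on the tool from outside, world axes, zero at the start; "wrist_torque": the same for the moment, N m; "finger_gap": finger opening in mm.
Only numpy, scipy, OpenCV 4.12 (cv2) and the standard library are available. Lean on these libraries where they do the work, as an engineer would, in place of code of your own. Each camera call takes 0.05 s, during which the arm holds its last target. There are 200 camera calls.

## Working session

There is one attempt and no reset: what is moved stays moved. The work goes in short steps, Python scripts to look and compute and a tool call to move; the robot and the scene stay as the last step left them, time stands still between calls to the robot, and variables do not carry over. Pictures are saved under pics/ and viewed, about 8 in all and at most 12, crops included, and the job is handed in when it is done.

Besides the shell and the picture viewer there is one more tool, called after "Call:" by a JSON object that holds its "api" and its "payload". apply_moves: Moves the arm, as the interface text tells. Its arguments: {"type":"object","properties":{"targets":{"type":"string"},"force":{"type":"number"}},"required":["targets"]}

```bash
mkdir -p pics; python3 - <<'E'
from bench import *
import cv2,numpy as np
ims=[]
for c in ("scene","top"):
    im=snapshot(c); cv2.imwrite(f"pics/{c}0.png",im[:,:,::-1])
    print(c,camera_model(c))
    for q in ("toolbox","toolbox_lid_edge","stay_knee","case_lid"):
        print(q,[(np.round(d["at"],1).tolist(),round(d["confidence"],2)) for d in place_of(c,q)][:3])
print(sense())
E
```

```text
scene {'fx': 441.6137056783673, 'fy': 441.6137056783673, 'cx': 313.6877853548619, 'cy': 245.6339357247451, 'position': array([ 947.03983848, -136.91817747,  978.54789083]), 'attitude': array([31.00896518, -0.42374652, 69.07919461])}
toolbox [([239.0, 360.4], 0.85)]
toolbox_lid_edge [([136.1, 405.8], 0.66)]
stay_knee [([250.6, 411.9], 0.72)]Traceback (most recent call last):
  File "<stdin>", line 8, in <module>
ValueError: it knows: stay_knee, toolbox, toolbox_lid_edge
```

View pics/scene0.png

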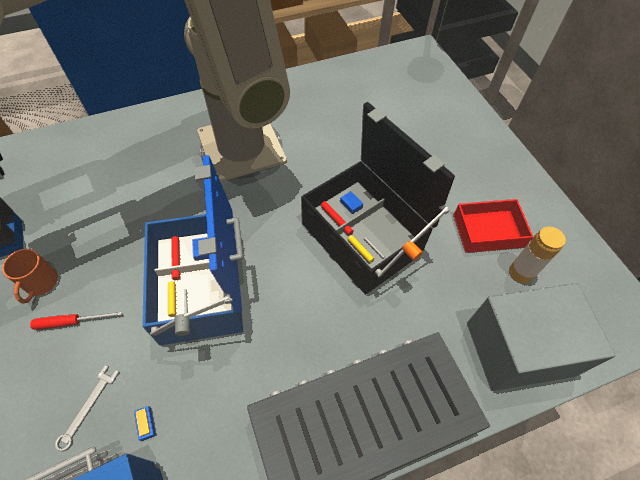

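The scene picture shows the black toolbox at about (row 210, col 375), with its lid up, and the orange knee at (250, 412). The blue case is at about (280, 195), with its lid open. Next is the top camera and a pose fit.

```bash
cat > h.py <<'E'
from bench import *
import cv2,numpy as np
from scipy.spatial.transform import Rotation as Rot
from scipy.optimize import least_squares
def proj(c,P):
    m=camera_model(c); R=Rot.from_euler('xyz',m["attitude"],degrees=True).as_matrix()
    p=(np.atleast_2d(P)-m["position"])@R
    return np.c_[m["cy"]-m["fy"]*p[:,1]/-p[:,2], m["cx"]+m["fx"]*p[:,0]/-p[:,2]]
def box(T,P):
    x,y,a=T[:3]; P=np.atleast_2d(P)
    return np.c_[x+P[:,0]*np.cos(a)-P[:,1]*np.sin(a), y+P[:,0]*np.sin(a)+P[:,1]*np.cos(a),P[:,2]]
E
python3 - <<'E'
from h import *
a=np.radians(85)
# outer face when shut z=134 -> 14 above hinge; hinge y=95,z=120; shut dir -y. rotate by 85deg up
edge=[0,95-190*np.cos(a)+14*np.sin(a),120+190*np.sin(a)+14*np.cos(a)]
pts={"toolbox":[0,0,0],"toolbox_lid_edge":edge,"stay_knee":[156,-6,158]}
obs=[]
for c in ("scene","top"):
    im=snapshot(c); cv2.imwrite(f"pics/{c}1.png",im[:,:,::-1])
    for q in pts:
        r=place_of(c,q); print(c,q,[(np.round(d["at"],1).tolist(),round(d["confidence"],2)) for d in r][:3])
        if r: obs.append((c,q,r[0]["at"]))
print(camera_model("top"))
f=lambda T:np.concatenate([(proj(c,box(T,pts[q]))[0]-at) for c,q,at in obs])
s=least_squares(f,[550,0,0],loss='soft_l1',x_scale=[100,100,.1]); T=s.x
print(T,f(T).round(1))
for q in pts: print(q,box(T,pts[q]).round(0))
np.save("T.npy",T)
print(sense())
E
```

```text
scene toolbox [([237.4, 359.2], 0.56)]
scene toolbox_lid_edge [([133.1, 408.3], 0.85)]
scene stay_knee [([250.4, 413.1], 0.6)]
top toolbox [([294.4, 237.7], 0.81), ([220.1, 210.5], 0.29)]
top toolbox_lid_edge [([316.5, 149.5], 0.6)]
top stay_knee [([218.4, 208.4], 0.61)]
{'fx': 433.13032592439185, 'fy': 433.13032592439185, 'cx': 321.2739061355974, 'cy': 238.634595282327, 'position': array([437.64631822,  44.55459112, 990.225818  ]), 'attitude': array([  6.34401088,  -1.57183984, -90.79796029])}
[4.21194736e+02 2.01539192e+02 2.83437131e-01] [ 0.6  0.8  3.1  0.2 -0.8 -1.4  0.7  2.1  0.3 -0.3 -0.6 -0.8]
toolbox [[421. 202.   0.]]
toolbox_lid_edge [[395. 290. 310.]]
stay_knee [[573. 239. 158.]]
{'time': 0.6, 'joint_pos': array([-8.02941709e+01,  7.46872758e+00,  8.52669895e+01, -3.56454917e-04,
        8.72607909e+01, -4.89194655e+00]), 'qd': array([ 0.01828597, -0.07329419,  0.03980042, -0.00279701,  0.02408232,
        0.05070328]), 'joint_efforts': array([-6.83460548e-04, -5.68953753e+01, -5.00599802e+01,  2.06524248e-05,
        1.73314151e-03,  1.73277209e-05]), 'tool_pos': array([ 151.2526758 , -580.64035548,  231.32544347]), 'tcp_rot': array([ 1.79999347e+02, -3.44887828e-03, -7.54022073e+01]), 'ft_force': array([0.50482864, 0.3972599 , 0.68140973]), 'wrist_torque': array([ 0.01459427,  0.0226238 , -0.00775886]), 'finger_gap': 85.70073838017993}
```

View pics/top1.png

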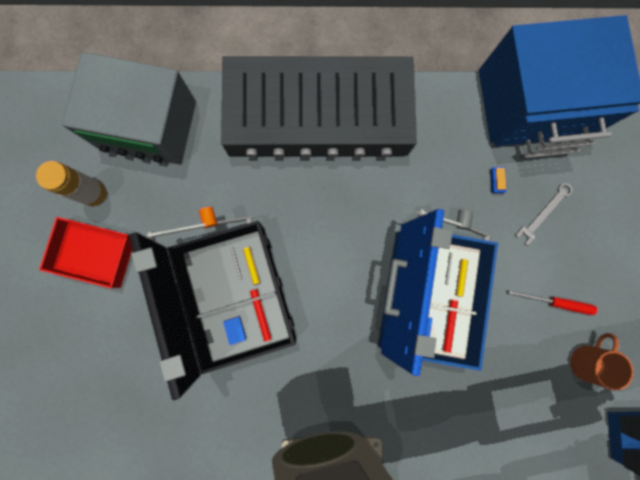

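The knee is at (row 218, col 208) in the top view. The blue case is at about col 440 with its lid up. The pose fit residuals are about 1–3 px, and the fitted knee is at (573, 239, 158). I'll raise the tool with the fingers shut, then go round over the far side.

Call:
{"api": "apply_moves", "payload": {"targets": "0 0 0 0 0 -5 0; 0 0 0 0 0 -10 0; 0 0 0 0 0 -15 0; 0 0 0 -1.5 -4 -18 0; 0 0 0 -3.5 -8 -20 0", "force": 40}}

```text
time: 1.1
tool_pos: [219.0, -527.8, 433.8]
tcp_rot: [-180.0, -0.2, -75.6]
ft_force: [0.9, 0.0, -0.3]
finger_gap: 12.0
```

Call:
{"api": "apply_moves", "payload": {"targets": "0 0 0 -1.8 -4.2 -0.5 0; 0 0 0 -3.8 -8.2 -0.5 0; 0 0 0 -5.8 -12.2 -0.5 0; 0 0 0 -8 -16 -0.5 0; 0 0 0 -10 -20 -0.5 0"}}

```text
time: 1.6
tool_pos: [388.4, -378.6, 436.1]
tcp_rot: [-180.0, -0.0, -75.4]
ft_force: [0.3, -1.0, 0.6]
finger_gap: 0.1
```

Call:
{"api": "apply_moves", "payload": {"targets": "0 0 0 -2.6 -4.2 0 0; 0 0 0 -5.2 -8.4 0 0; 0 0 0 -7.8 -12.6 0 0; 0 0 0 -10.4 -16.8 0 0; 0 0 0 -13 -21 0 0"}}

```text
time: 2.1
tool_pos: [559.0, -199.6, 436.1]
tcp_rot: [-180.0, -0.0, -75.4]
ft_force: [0.9, -1.2, -0.2]
finger_gap: -0.3
```

Call:
{"api": "apply_moves", "payload": {"targets": "0 0 0 -4.6 -1.4 0 0; 0 0 0 -9.2 -2.8 0 0; 0 0 0 -13.8 -4.2 0 0; 0 0 0 -18.4 -5.6 0 0; 0 0 0 -23 -7 0 0"}}

```text
time: 2.6
tool_pos: [567.4, 40.8, 436.0]
tcp_rot: [-180.0, -0.0, -75.4]
ft_force: [0.5, -1.0, -0.2]
finger_gap: 0.1
```

Call:
{"api": "apply_moves", "payload": {"targets": "0 0 0 -4.6 -1.4 0 0; 0 0 0 -9.2 -2.8 0 0; 0 0 0 -13.8 -4.2 0 0; 0 0 0 -17.4 -5.2 0 0; 0 0 0 -18 -5.4 0 0"}}

```text
time: 3.1
tool_pos: [573.7, 230.9, 435.1]
tcp_rot: [180.0, 0.1, -75.1]
ft_force: [-0.3, -1.3, -0.3]
finger_gap: 0.2
```

Call:
{"api": "apply_moves", "payload": {"targets": "0 0 0.02 -0.7 -0.4 -0 0; 0 0 0.02 -0.7 -0.4 5 0; 0 0 0.02 -0.7 -0.4 10 0; 0 0 0.02 -0.7 -0.4 15 0; 0 0 0.02 -0.7 -0.4 20 0"}}

```text
time: 3.6
tool_pos: [576.6, 233.6, 234.2]
tcp_rot: [-180.0, -0.0, -76.6]
ft_force: [1.1, 0.1, 0.7]
finger_gap: 0.5
```

Call:
{"api": "apply_moves", "payload": {"targets": "0 0 0 0 0 2 0; 0 0 0 0 0 3 0; 0 0 0 0 0 3.5 0; 0 0 0 0 0 4 0; 0 0 0 0 0 4 0"}}

```text
time: 4.1
tool_pos: [577.4, 234.5, 197.1]
tcp_rot: [-179.9, 0.0, -76.6]
ft_force: [0.8, 0.2, 0.7]
finger_gap: -0.3
```

```bash
python3 - <<'E'
from h import *
im=snapshot("scene"); s=sense(); print(s["tool_pos"],s["ft_force"],proj("scene",s["tool_pos"]))
T=np.load("T.npy"); print(proj("scene",box(T,[156,-6,158])), [ (d["at"],d["confidence"]) for d in place_of("scene","stay_knee")])
cv2.imwrite("pics/s2.png",cv2.resize(im[90:330,260:560,::-1],None,fx=2.5,fy=2.5))
E
```

```text
[577.42446575 234.61567468 197.41277058] [-0.2756524  -0.15294026  0.31262355] [[242.55829783 414.46625332]]
[[249.63238275 411.70672766]] [([249.4, 413.5], 0.77)]
```

View pics/s2.png

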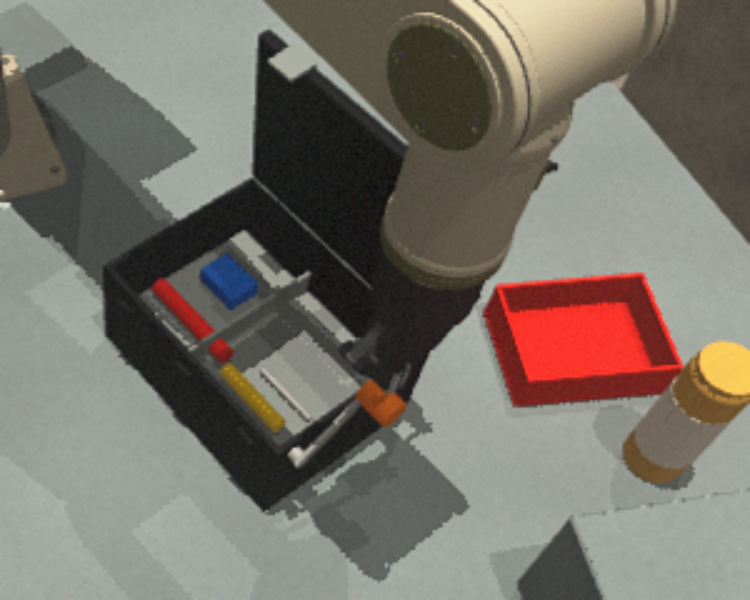

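The closed fingertips are just above the orange roller, at about (380, 400) in the crop. The lid is up. I'll press slowly.

Call:
{"api": "apply_moves", "payload": {"targets": "0 0 0 -0.6 0 0.5 0; 0 0 0 -0.6 0 1 0; 0 0 0 -0.6 0 1.5 0; 0 0 0 -0.6 0 2 0; 0 0 0 -0.6 0 2.4 0"}}

```text
time: 4.7
tool_pos: [575.0, 240.4, 171.2]
tcp_rot: [180.0, 0.0, -76.5]
ft_force: [-4.5, 4.7, 10.0]
finger_gap: -0.2
```

Call:
{"api": "apply_moves", "payload": {"targets": "0 0 0 0 0 0.3 0; 0 0 0 0 0 0.6 0; 0 0 0 0 0 0.9 0; 0 0 0 0 0 1.2 0; 0 0 0 0 0 1.5 0"}}

```text
time: 5.2
tool_pos: [576.0, 241.9, 158.7]
tcp_rot: [-179.8, 0.1, -76.5]
ft_force: [0.3, 1.8, 6.9]
finger_gap: -0.1
```

Call:
{"api": "apply_moves", "payload": {"targets": "0 0 0 0 0 0.3 0; 0 0 0 0 0 0.6 0; 0 0 0 0 0 0.9 0; 0 0 0 0 0 1.2 0; 0 0 0 0 0 1.4 0"}}

```text
time: 5.7
tool_pos: [576.6, 241.0, 144.8]
tcp_rot: [-179.8, 0.0, -76.5]
ft_force: [-0.1, -0.0, 8.6]
finger_gap: -0.0
```

```bash
python3 - <<'E'
from h import *
s=sense();print(s["tool_pos"],s["ft_force"])
T=np.load("T.npy")
for c in("scene","top"):
    im=snapshot(c)
    print(proj(c,box(T,[[156,-6,158],[156,-6,130]])).round(), [ (d["at"],d["confidence"]) for d in place_of(c,"stay_knee")],[ (d["at"],d["confidence"]) for d in place_of(c,"toolbox_lid_edge")])
    if c=="scene": cv2.imwrite("pics/s3.png",cv2.resize(im[90:330,260:560,::-1],None,fx=2.5,fy=2.5))
E
```

```text
[576.61995756 240.97378056 144.81505981] [-9.28347021e-02 -7.09195387e-03  8.55809624e+00]
[[250. 412.]
 [256. 409.]] [([253.9, 415.7], 0.61)] []
[[218. 208.]
 [220. 211.]] [] [([315.5, 156.0], 0.9)]
```

View pics/s3.png

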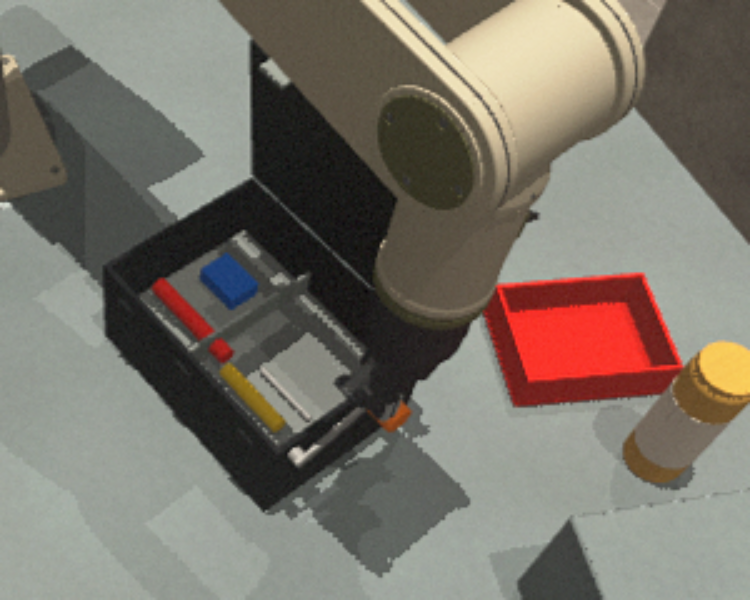

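The roller is down about 27 mm, at about (400, 415) in the crop. The lid's edge has moved about 6 px in the top view and still stands. I'll press a few mm more, then lift off.

Call:
{"api": "apply_moves", "payload": {"targets": "0 0 0 0 0 0.2 0; 0 0 0 0 0 0.4 0; 0 0 0 0 0 0.5 0; 0 0 0 0 0 0.5 0; 0 0 0 0 0 -1 0"}}

```text
time: 6.5
tool_pos: [574.2, 239.9, 151.4]
tcp_rot: [179.8, -0.0, -76.6]
ft_force: [-0.4, 0.4, -1.2]
finger_gap: 0.2
```

Call:
{"api": "apply_moves", "payload": {"targets": "0 0 0 0 0 -5 0; 0 0 0 0 0 -10 0; 0 0 0 0 0 -15 0; 0 0 0 0 0 -20 0; 0 0 0 0 0 -25 0"}}

```text
time: 7.0
tool_pos: [574.6, 240.0, 405.7]
tcp_rot: [-180.0, -0.0, -76.6]
ft_force: [1.3, 0.2, 0.0]
finger_gap: -0.1
```

```bash
python3 - <<'E'
from h import *
T=np.load("T.npy")
for c in("scene","top"):
    im=snapshot(c)
    print([ (d["at"],d["confidence"]) for d in place_of(c,"stay_knee")],[ (d["at"],d["confidence"]) for d in place_of(c,"toolbox_lid_edge")])
for th in (0,.05,.08,.12):
    a=np.radians(85)-th; e=[0,95-190*np.cos(a)+14*np.sin(a),120+190*np.sin(a)+14*np.cos(a)]
    print(th,proj("top",box(T,e)),proj("scene",box(T,e)))
# tip path: TCP centre; contact at lid r, finger half-depth h on +y side
s=sense();yaw=np.radians(s["tcp_rot"][2]);print(s["tool_pos"],s["tcp_rot"])
for th in np.r_[0.08,np.arange(.1,1.5,.1),1.48]:
    a=np.radians(84.8)-th; r=150
    y=95-r*np.cos(a)+14*np.sin(a); z=120+r*np.sin(a)+14*np.cos(a)
    print(round(th,2),"box y,z",round(y),round(z),"world",box(T,[30,y+15,z])[0].round())
E
```

```text
[([252.0, 412.9], 0.58)] [([139.6, 399.2], 0.92)]
[([226.0, 204.3], 0.57)] []
0 [[316.80617173 149.20088542]] [[136.19170849 408.49573746]]
0.05 [[314.93561288 155.36236789]] [[138.32493683 405.11357049]]
0.08 [[313.80909018 159.09396797]] [[139.68766065 403.0593638 ]]
0.12 [[312.30607085 164.09691707]] [[141.59787987 400.29713256]]
[574.8453728  240.07238442 401.45124696] [ 1.79873419e+02 -1.29987179e-02 -7.65522902e+01]
0.08 box y,z 83 270 world [423. 304. 270.]
0.1 box y,z 80 270 world [423. 301. 270.]
0.2 box y,z 65 268 world [428. 287. 268.]
0.3 box y,z 51 264 world [432. 273. 264.]
0.4 box y,z 37 259 world [436. 260. 259.]
0.5 box y,z 23 252 world [439. 246. 252.]
0.6 box y,z 10 245 world [443. 234. 245.]
0.7 box y,z -2 235 world [446. 223. 235.]
0.8 box y,z -13 225 world [449. 212. 225.]
0.9 box y,z -23 214 world [452. 202. 214.]
1.0 box y,z -32 202 world [455. 194. 202.]
1.1 box y,z -39 189 world [457. 187. 189.]
1.2 box y,z -45 175 world [458. 181. 175.]
1.3 box y,z -50 161 world [460. 176. 161.]
1.4 box y,z -53 146 world [461. 173. 146.]
1.48 box y,z -55 134 world [461. 172. 134.]
```

The lid stands at about 0.1 rad with the stay folded and the arm clear. Next I go to its outer side.

Call:
{"api": "apply_moves", "payload": {"targets": "0 0 0 -3.4 3.4 0 0; 0 0 0 -6.8 6.8 0 0; 0 0 0 -10.2 10.2 0 0; 0 0 0 -13.5 13.5 0 0; 0 0 0 -13.5 13.5 0 0"}}

```text
time: 7.8
tool_pos: [407.8, 342.6, 401.4]
tcp_rot: [179.8, 0.0, -76.2]
ft_force: [0.6, -0.5, 0.3]
finger_gap: -0.3
```

Call:
{"api": "apply_moves", "payload": {"targets": "0 0 0 0 0 4 0; 0 0 0 0 0 8 0; 0 0 0 0 0 11 0; 0 0 0 0 0 13.5 0; 0 0 0 0 0 13.5 0"}}

```text
time: 8.3
tool_pos: [409.9, 338.0, 261.2]
tcp_rot: [179.4, -0.2, -76.6]
ft_force: [0.3, -0.9, -0.1]
finger_gap: 0.1
```

Call:
{"api": "apply_moves", "payload": {"targets": "0 0 0 1.2 0 0 0; 0 0 0 2.4 -0.1 0 0; 0 0 0 3.3 -0.1 0 0; 0 0 0 3.8 -0.2 0 0; 0 0 0 4.3 -0.2 0 0"}}

```text
time: 8.8
tool_pos: [425.1, 299.4, 269.7]
tcp_rot: [-179.8, 0.2, -76.6]
ft_force: [-1.1, 6.6, 2.7]
finger_gap: -0.4
```

Call:
{"api": "apply_moves", "payload": {"targets": "0 0 0 0.7 0 0 0; 0 0 0 1.4 -0.1 0.2 0; 0 0 0 2.1 -0.1 0.4 0; 0 0 0 2.8 -0.1 0.6 0; 0 0 0 3.4 -0.2 0.9 0"}}

```text
time: 9.3
tool_pos: [435.4, 266.8, 261.7]
tcp_rot: [-179.7, 0.2, -76.5]
ft_force: [-2.1, 4.5, 6.3]
finger_gap: 0.0
```

Call:
{"api": "apply_moves", "payload": {"targets": "0 0 0 0.7 0 0.3 0; 0 0 0 1.4 -0.1 0.6 0; 0 0 0 2.1 -0.1 1 0; 0 0 0 2.8 -0.1 1.4 0; 0 0 0 3.4 -0.2 1.7 0"}}

```text
time: 9.8
tool_pos: [445.2, 233.8, 244.1]
tcp_rot: [-179.8, 0.1, -76.6]
ft_force: [-2.2, 2.8, 3.9]
finger_gap: -0.6
```

Call:
{"api": "apply_moves", "payload": {"targets": "0 0 0 0.6 0 0.5 0; 0 0 0 1.2 0 1 0; 0 0 0 1.7 -0.1 1.5 0; 0 0 0 2.3 -0.1 2 0; 0 0 0 2.8 -0.1 2.5 0"}}

```text
time: 10.3
tool_pos: [453.2, 206.6, 218.7]
tcp_rot: [-179.7, 0.0, -76.6]
ft_force: [2.7, 2.7, 4.7]
finger_gap: 0.2
```

Call:
{"api": "apply_moves", "payload": {"targets": "0 0 0 0.4 0 0.5 0; 0 0 0 0.8 0 1.1 0; 0 0 0 1.2 -0.1 1.7 0; 0 0 0 1.6 -0.1 2.3 0; 0 0 0 1.9 -0.1 2.9 0"}}

```text
time: 10.8
tool_pos: [458.3, 187.7, 189.0]
tcp_rot: [-179.8, -0.0, -76.6]
ft_force: [0.7, -0.6, 5.7]
finger_gap: -0.1
```

Call:
{"api": "apply_moves", "payload": {"targets": "0 0 0 0.2 0 0.5 0; 0 0 0 0.5 0 1 0; 0 0 0 0.7 0 1.5 0; 0 0 0 0.9 0 2 0; 0 0 0 1 0 2.5 0"}}

```text
time: 11.3
tool_pos: [459.7, 178.2, 162.7]
tcp_rot: [-180.0, -0.0, -76.6]
ft_force: [0.9, -1.1, 4.7]
finger_gap: 0.3
```

Call:
{"api": "apply_moves", "payload": {"targets": "0 0 0 0.1 0 0.3 0; 0 0 0 0.2 0 0.6 0; 0 0 0 0.2 0 0.9 0; 0 0 0 0.3 0 1.2 0; 0 0 0 0.3 0 1.5 0"}}

```text
time: 11.8
tool_pos: [459.9, 175.6, 147.5]
tcp_rot: [180.0, -0.0, -76.5]
ft_force: [1.1, -0.6, 4.5]
finger_gap: 0.1
```

Call:
{"api": "apply_moves", "payload": {"targets": "0 0 0 0 0 0.3 0; 0 0 0 0 0 0.5 0; 0 0 0 0 0 0.7 0; 0 0 0 0 0 0.9 0; 0 0 0 0 0 1.1 0"}}

```text
time: 12.3
tool_pos: [460.0, 175.7, 136.6]
tcp_rot: [180.0, -0.0, -76.5]
ft_force: [0.6, -2.0, 2.1]
finger_gap: 0.3
```

Call:
{"api": "apply_moves", "payload": {"targets": "0 0 0 0 0 0.1 0; 0 0 0 0 0 0.2 0; 0 0 0 0 0 0.3 0; 0 0 0 0 0 0.4 0; 0 0 0 0 0 0.5 0"}}

```text
time: 12.8
tool_pos: [460.2, 175.7, 133.9]
tcp_rot: [-180.0, -0.0, -76.5]
ft_force: [-12.5, -6.7, 27.9]
finger_gap: 0.4
```

A firm stop at z = 133.9 (expected 134) means the lid is shut. I'll lift off and look.

Call:
{"api": "apply_moves", "payload": {"targets": "0 0 0 0 0 -0.3 0; 0 0 0 0 0 -1 0; 0 0 0 0 0 -4 0; 0 0 0 0 0 -8 0; 0 0 0 0 0 -12 0"}}

```text
time: 13.3
tool_pos: [459.2, 175.8, 252.4]
tcp_rot: [179.9, 0.0, -76.5]
ft_force: [1.0, -0.6, -0.5]
finger_gap: -0.0
```

Call:
{"api": "apply_moves", "payload": {"targets": "0 0 0 -4 0 -4 0; 0 0 0 -8 0 -8 0; 0 0 0 -12 0 -12 0; 0 0 0 -16 0 -16 0; 0 0 0 -16 0 -16 0"}}

```text
time: 13.8
tool_pos: [422.0, 334.1, 415.3]
tcp_rot: [-179.8, 0.1, -76.4]
ft_force: [0.1, -0.8, 0.8]
finger_gap: -0.3
```

```bash
python3 - <<'E'
from h import *
T=np.load("T.npy")
P=box(T,[[0,-95,134],[-132,-95,134],[132,-95,134],[132,109,134]])
out=[]
for c in("scene","top"):
    im=snapshot(c).copy()
    p=proj(c,P); print(p.round(), [ (d["at"],d["confidence"]) for d in place_of(c,"toolbox_lid_edge")])
    out.append(cv2.resize(im,(400,300)) if c=="x" else im[60:420,(80 if c=="top" else 130):(510 if c=="top" else 530)][:, :400])
cv2.imwrite("pics/f.png",np.hstack(out)[:,:,::-1])
s=sense();print(s["tool_pos"],s["ft_force"],s["time"])
E
```

```text
[[228. 334.]
 [191. 300.]
 [269. 372.]
 [222. 439.]] [([228.2, 334.1], 0.57)]
[[282. 276.]
 [348. 295.]
 [218. 257.]
 [248. 157.]] [([278.7, 275.5], 0.74)]
[422.73198231 331.4982212  411.29469558] [ 0.41576367 -0.71142457 -0.74194415] 14.0
```

View pics/f.png

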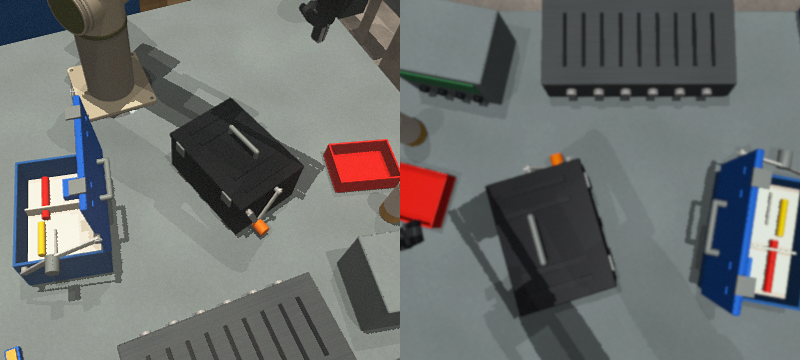

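The black lid is fully shut at about (165, 235) in the left half. Its edge matches the predicted shut pixel within 0–3 px. The blue lid is still open at about (160, 90), and the robot is clear.

```bash
python3 -c "
from bench import *
print(hand_in())"
```

```text
the job is handed in; nothing more can be done
None
```

The black toolbox is shut, the blue case's lid still stands open, and I handed the job in at about 14 s of the 48 s allowed.

- **Breaking the stay:** I pressed the orange knee down about 30 mm with closed fingertips (readings up to about 10 N). The stay broke with the lid still standing, at about 0.1 rad, and I lifted off.
- **Lowering the lid:** I pushed the outer face near the free edge along its arc with 3–7 N. I slowed down for the last part, until a firm stop at z = 133.9 mm (134 expected), where the reading reached about 31 N. That was fingertip contact; the gripper's body did not press on anything.
- **Last checks:** The lid edge was within about 0.3 px of its predicted shut position in the scene view and about 3 px in the top view. The robot was clear and the wrist force about zero. No check failed or disagreed.

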